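# Unlock the colour drawer in the pottery store

## Robot

A 6-joint arm with a two-finger parallel gripper is mounted at the origin on the work surface. World frame = base frame: x ahead of the robot, y to its left, z up, the work surface at z = 0. Lengths are in mm, angles in degrees, forces in N, time in s.
With the tool pointing down it reaches from about 300 to 850 mm from the base axis. Payload 4.2 kg.
Tool frame: the origin (TCP) lies at the very end of the fingers, on their centre line; the grasp point (between the pads) lies 19 mm behind it; z points along the fingers, y is the direction in which the jaws open and shut (so a half turn about z gives the same grasp; the last joint's range is limited). The gripper opens to 91 mm and grips with 3 to 60 N. Pads are 32 mm wide; open, the fingers measure 118 mm over their backs; the gripper's body (76 mm by 178 mm) begins 60 mm behind the grasp point.
Start: joints at [-70.187, 18.312, 89.639, -0, 72.044, -1.146], TCP at [205.68, -536.972, 213.976] pointing down, gripper open.
Joint ranges: [-177.97, 177.97], [-48.28, 115.42], [12.27, 149.76], [-77.06, 257.06], [2.81, 150.46], [-146.56, 146.56]. Speed limits (degrees/s): [147.25, 147.25, 180, 180, 180, 180].

## Interface

Orientations are given as [roll, pitch, yaw] about the fixed x, y, z axes, in that order (R = Rz(yaw) Ry(pitch) Rx(roll)).
In Python, from workcell import env gives the robot as it stands. The module is installed in compiled form; this text tells all that it offers.
- The arm moves only by the tool arm_command, never from a script. Its argument "targets" is a list of rows, each a list of 5 numbers: the closure, from 0 (fully open) to 1 (shut), then the shift along the tool's x, y, z each as a share of 50 cm, from -1 to 1, then the turn about the tool's z as a share of pi/4 rad, from -1 to 1. A call has 1 to 8 rows; each row is the pose to reach, as a shift and turn from the pose measured when the call began, along the tool's axes at that moment; what a row does not reach only later rows make up. A row lasts 1/12 s, in which the tool goes at most 41.7 mm and 7.16 degrees, less where a joint would pass 70% of its speed; a pose out of reach is approached as far as the arm can. A call with a number of a shift or a turn outside -1 to 1 is refused whole. A call with a gripper value outside its range is refused whole. The fingers move at their own pace and stop on an object; "squeeze" is the grip in N (left out, the last holds). Time passes only in rows, so rows that repeat a pose let the fingers close. It gives the time, the measured TCP pose, the force and the opening at its end, in the units of the state.
- env.state(): the state, without advancing time (a new reading comes with each control period).
- env.grab_frame(name): name is "scene" or "top" or "wrist"; returns the picture (480x640x3 uint8, red, green, blue); there is no depth.
- env.camera_params(name): a dict with "camera_matrix" (3x3 intrinsics, pixels), "R" (3x3) and "t" (3): a world point X has camera coordinates R X + t; the wrist camera has in their place "hand_eye" (4x4, takes a point from camera to tool coordinates, whose origin is the TCP and whose axes are the flange's). Camera axes: x right, y down, z forward; pixel columns grow to the right and rows downward; lengths in mm; the calibration is good to about 2 mm. A picture is of the moment at which its call begins: read the wrist's pose just before it. camera_params takes no time and is no camera call.
- env.job_done(): hands the job in, once; it reports no verdict.
The state is a dict: "time_s": time; "qpos": joint angles; "qvel": joint speeds; "effort": joint torques, N m; "ee_pos": TCP position; "ee_rot": TCP orientation; "force": force on the tool from outside, world axes, zero at the start; "torque": the same for the moment, N m; "gripper_width": finger opening in mm.
Only numpy, scipy, OpenCV 4.12 (cv2) and the standard library are available. Lean on these libraries where they do the work, as an engineer would, in place of code of your own. Each camera call takes 0.05 s, during which the arm holds its last target.

## Task

The drawer of the grey steel chest is locked; the right key is the flat-bladed one with the rectangular bow, standing in the wooden block. Put it into the lock on top of the chest, feel gently for the slot and push it fully home, then turn it clockwise about a quarter turn until the drawer springs ajar. Leave the key upright and fully home in the lock, do not force it, and leave the other key and the pots alone.

Things in the scene. Friction and masses are not known exactly. Their poses are not given: they have to be found in the camera images.
- key_bow (a point): Centre of the bow (grip) of the right key: steel, 0.12 kg, upright in the block, bow up (key z up). Bow: upright rectangular plate with a hole, 28 mm wide (x), 10 mm thick (y), 30 mm high; pinch it across the 10 mm. Below it a round neck, 10 mm thick, then a round collar 30 mm across, 4 mm thick, its underside 29 mm below this point. The key is the same after half a turn.
- key_tip (a point): Tip of the right key's blade, on the key's axis, 55 mm below the centre of the bow; same axes. The blade is flat: 20 mm wide (x), 5 mm thick (y), 26 mm long below the collar.
- key: The right key as a whole; origin on its axis at the underside of the collar, 26 mm above the tip; same axes. In the block it stands on its collar, the blade loose in a round well 24.5 mm wide and 34 mm deep.
- other_key_bow (a point): Centre of the bow of the wrong key, which stands beside the right one in the block, 80 mm away (which one stands where varies); round disc bow 30 mm across, 10 mm thick, square 11 mm shank that does not fit the lock. To be left in place.
- block: Wooden key block, fixed, 70 x 160 x 42 mm (x, y, z), origin under its centre; the keys' collars rest on its top, at y = +40 and -40 mm. Each key's blade and bow width point roughly along the block's y (within 0.35 rad).
- lock (a point): Centre of the lock's round mouth, at the top of the 44 x 44 mm steel lock body, 4 mm above the chest's deck (109 mm above the table), 50 mm in front (-x) of the chest's middle. Axes as the chest, z up. The mouth is 24.5 mm wide, 12 mm deep. With the key fully home its collar sits on this face, the tip 26 mm below; at a wrong angle the tip stops 12 to 14 mm below.
- plug_top (a point): Top of the brass plug at the bottom of the mouth, on the lock's axis, 12.5 mm below point lock; fixed axes, as the chest's. In the plug is a slot 23 x 6.5 mm, 16 mm deep; its long direction lies anywhere within 0.55 rad either way of the chest's x axis and is NOT measured: it must be felt for (about 0.08 rad slack either way; measured positions may be 2 mm off).
- chest: Grey steel chest, fixed, 220 x 240 x 105 mm (x, y, z), origin under its centre, drawer front on its -x side. The plug stays put under a light touch (0.10 N m turns it) and turns with the key. The hidden bolt is free once the slot is turned about 0.9 rad clockwise (from above) of the chest's x axis, so after 0.4 to 1.5 rad of turn; a hard stop comes at 2.2 rad.
- drawer (a joint): Drawer opening in m: 0 shut; when the bolt is freed a spring pushes the drawer out towards -x of the chest to 0.05 (about 2 to 4 N). Its pull reaches 30 mm in front of the drawer front.
- bowl_mid (a point): Small glazed bowl, 72 mm wide, 40 mm high, on the chest's deck at the back; point half-way up. Bystander.
- mug_mid (a point): White mug, 76 mm wide, 85 mm high, handle to its +y; point half-way up. Bystander.
- cup_mid (a point): Terracotta cup, 68 mm wide, 60 mm high; point half-way up. Bystander.
- vase_mid (a point): Terracotta vase, 92 mm wide, 120 mm high; point half-way up. Bystander.
- jar_mid (a point): White lidded jar, 80 mm wide, 100 mm high; point 45 mm up. Bystander.
- dish_mid (a point): Yellow glazed dish, 144 mm wide, 24 mm high; point 12 mm up. Bystander.

How it is judged:
By the outcome, as a careful person would: the job done as asked, in the order asked, and still so for the second after the job is handed in, with the robot touching nothing.
It also fails if it takes over 72 s, if anything falls off the work surface, if the arm or the gripper's body presses on something with over 40 N, if the wrist force passes 120 N, or if a joint passes its speed limit or range.

## Working session

There is one attempt and no reset: what is moved stays moved. The work goes in short steps, Python scripts to look and compute and a tool call to move; the robot and the scene stay as the last step left them, time stands still between calls to the robot, and variables do not carry over. Pictures are saved under pics/ and viewed, and the job is handed in when it is done.

Besides the shell and the picture viewer there is one more tool, called after "Emit:" as name([rows], argument=value, ...), one row to a line, values as JSON. arm_command: Moves the arm, as the interface text tells. Shift numbers are shares of 50 cm and turn numbers shares of pi/4 rad, none past 1 either way. Its arguments: {"type":"object","properties":{"targets":{"type":"array"},"squeeze":{"type":"number"}},"required":["targets"]}

```bash
mkdir -p pics; ls; python3 - <<'E'
from workcell import env
import cv2
for n in("scene","top","wrist"):
    s=env.state()
    cv2.imwrite(f"pics/{n}0.png",cv2.cvtColor(env.grab_frame(n),cv2.COLOR_RGB2BGR))
    p=env.camera_params(n)
    print(n,{k:v.tolist() if hasattr(v,'tolist') else v for k,v in p.items()})
print(env.state())
E
```

```text
pics
scene {'camera_matrix': [[442.3196554210022, 0.0, 317.2912659646353], [0.0, 442.3196554210022, 237.90079076444158], [0.0, 0.0, 1.0]], 'R': [[-0.43709785147533176, 0.8994066919371184, -0.0036153470619303303], [0.6139368957074368, 0.2954215338561273, -0.7319888014329243], [-0.6572875750573449, -0.3221703273624408, -0.6813070701544296]], 't': [316.35478831441606, -249.3107652625083, 1498.653593169843]}
top {'camera_matrix': [[453.6142060287319, 0.0, 313.3446066477531], [0.0, 453.6142060287319, 240.3257349450746], [0.0, 0.0, 1.0]], 'R': [[-0.024444292414196787, -0.9994811400366408, 0.02097444348312033], [-0.9946482826676559, 0.022208596071488812, -0.10090377617719118], [0.10038560830444017, -0.02332871560096737, -0.9946750729126356]], 't': [-78.0104848849002, 564.5107381309242, 1262.3043208265155]}
wrist {'camera_matrix': [[386.50575140713255, 0.0, 320.5636693874586], [0.0, 386.50575140713255, 235.8151377747936], [0.0, 0.0, 1.0]], 'hand_eye': [[0.0005672198486782753, -0.9703616510825567, -0.2416566663056829, 68.82185153476586], [0.9999989595719162, 0.0002298945508020545, 0.0014240799059943594, -0.6851564748766581], [-0.0013263169781055333, -0.24165722264568962, 0.9703607718917968, -170.38851560068628], [0.0, 0.0, 0.0, 1.0]]}
{'time_s': 0.15, 'qpos': array([-7.01863270e+01,  1.83427843e+01,  8.96894690e+01, -3.99969812e-05,
        7.20447344e+01, -1.14490169e+00]), 'qvel': array([ 0.00141568, -0.02740286, -0.07868538,  0.00944052,  0.00303546,
        0.06100164]), 'effort': array([ 4.13065823e-05, -4.12774515e+01, -2.32154846e+01,  7.27322884e-02,
        4.33539134e-02, -9.81500534e-05]), 'ee_pos': array([ 205.55510446, -536.59763998,  213.32383213]), 'ee_rot': array([-1.79923027e+02, -1.50026402e-03,  2.09585860e+01]), 'force': array([-0.50872942,  1.05422493, -0.58479554]), 'torque': array([-0.0113752 ,  0.05313471,  0.03553051]), 'gripper_width': 91.27716754375379}
```

View pics/scene0.png

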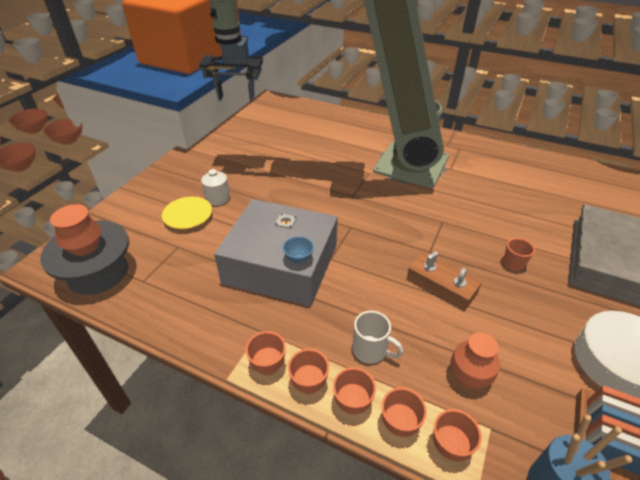

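View pics/top0.png

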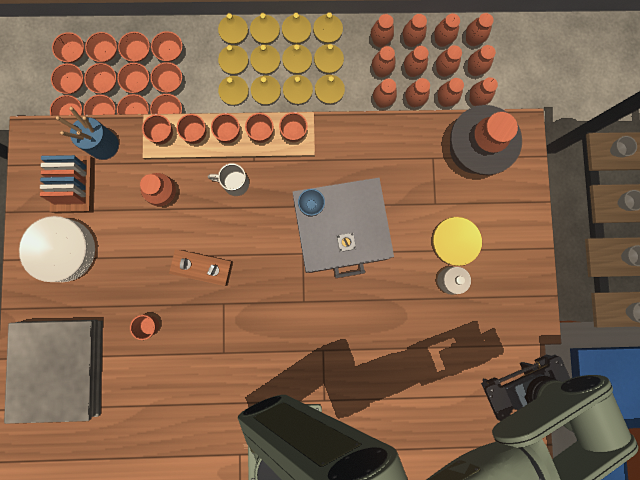

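View pics/wrist0.png

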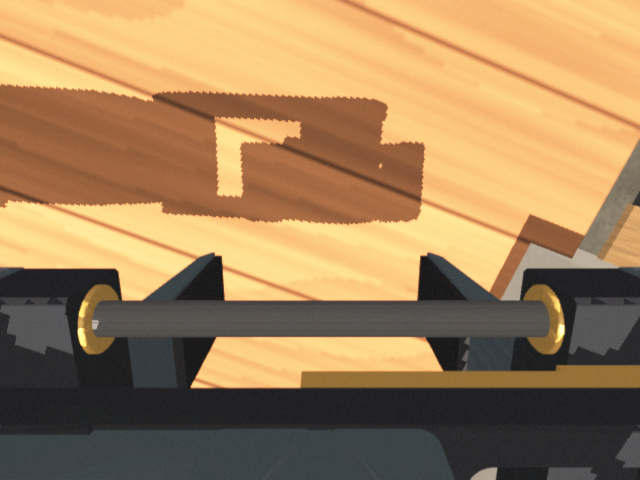

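The chest in the top view is at about (345,225), with its lock at (346,242). The block holds two keys at about (185,264) and (212,270). I'll zoom in.

```bash
python3 - <<'E'
import cv2, numpy as np
t=cv2.imread("pics/top0.png"); s=cv2.imread("pics/scene0.png")
a=cv2.resize(t[240:295,160:240],(800,550),interpolation=cv2.INTER_CUBIC)
b=cv2.resize(s[235:315,395:495],(750,600),interpolation=cv2.INTER_CUBIC)
c=cv2.resize(t[170:285,285:400],(600,600),interpolation=cv2.INTER_CUBIC)
d=cv2.resize(s[195:305,210:345],(736,600),interpolation=cv2.INTER_CUBIC)
for n,i in zip("abcd",(a,b,c,d)): cv2.imwrite(f"pics/z_{n}.png",i)
E
```

```text
(no output)
```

View pics/z_a.png

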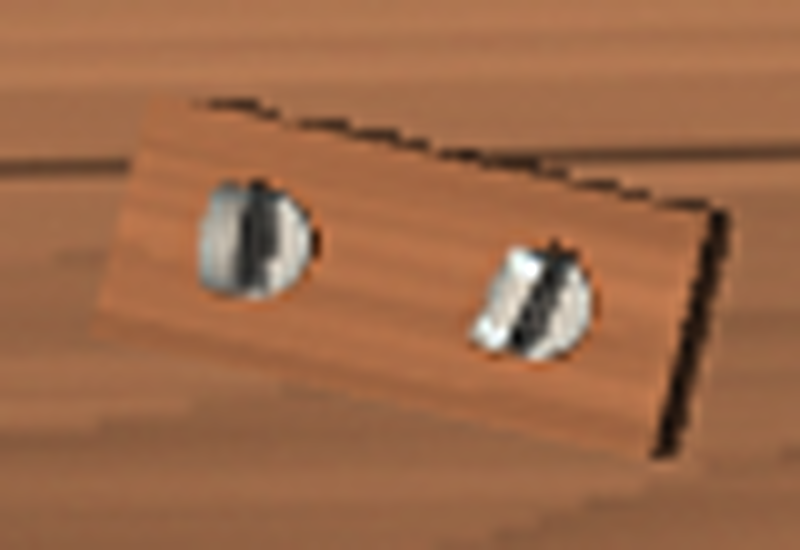

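View pics/z_b.png

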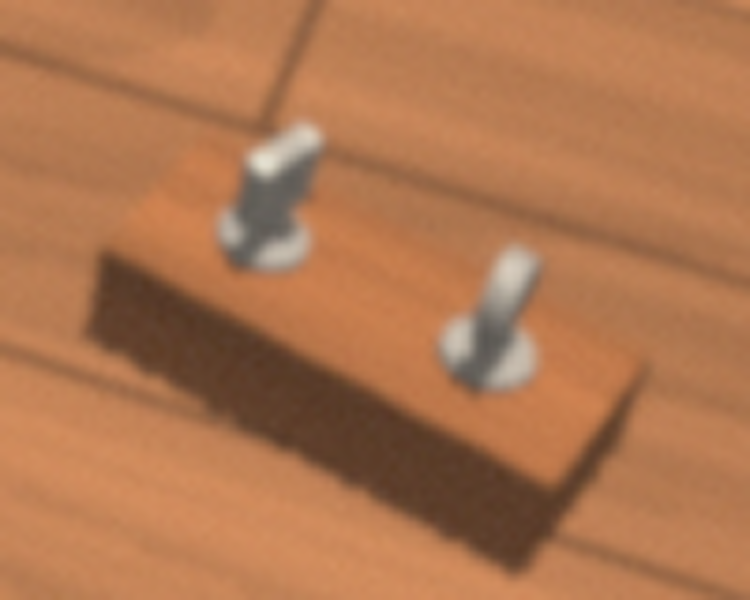

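View pics/z_c.png

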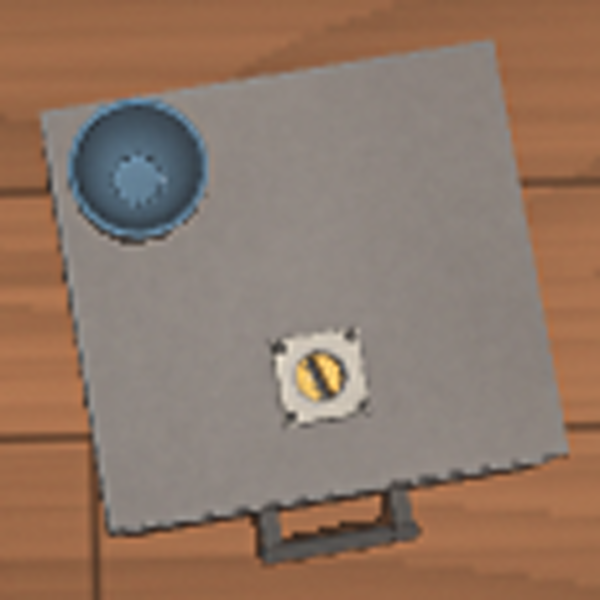

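```bash
cat > h.py <<'E'
import numpy as np, cv2
from scipy.spatial.transform import Rotation as Ro
from workcell import env
def cam(name,state=None):
    p=env.camera_params(name);K=np.array(p["camera_matrix"])
    if name!="wrist": return K,np.array(p["R"]),np.array(p["t"])
    H=np.array(p["hand_eye"]);T=np.eye(4)
    T[:3,:3]=Ro.from_euler("xyz",state["ee_rot"],degrees=True).as_matrix();T[:3,3]=state["ee_pos"]
    C=np.linalg.inv(T@H); return K,C[:3,:3],C[:3,3]
def ray(c,uv):
    K,R,t=c; d=R.T@np.linalg.solve(K,[*uv,1.]); return -R.T@t,d/np.linalg.norm(d)
def onz(c,uv,z):
    o,d=ray(c,uv); return o+d*(z-o[2])/d[2]
def tri(*rs):
    A=sum(np.eye(3)-np.outer(d,d) for o,d in rs); b=sum((np.eye(3)-np.outer(d,d))@o for o,d in rs)
    return np.linalg.solve(A,b)
def proj(c,X):
    K,R,t=c; x=K@(R@np.asarray(X)+t); return x[:2]/x[2]
def rel(s,target,yaw=None):
    """shift shares for tool to get TCP at target (world), and yaw turn share"""
    Rm=Ro.from_euler("xyz",s["ee_rot"],degrees=True).as_matrix()
    d=Rm.T@(np.asarray(target)-s["ee_pos"])/500
    return d
def snap(name,fn,save=True):
    s=env.state(); f=env.grab_frame(name); b=cv2.cvtColor(f,cv2.COLOR_RGB2BGR); cv2.imwrite(f"pics/{fn}.png",b)
    return s,b,cam(name,s)
E
python3 - <<'E'
from h import *
c=cam("top")
z=lambda u,v:(160+(u+.5)/10-.5,240+(v+.5)/10-.5)
for n,uv,h in[("bowtop a",(497,340),86),("bowtop b",(527,255),86),("bowtop mid",(508,296),86),("other top",(232,240),86)]: print(n,onz(c,z(*uv),h).round(1))
for uv in[(155,97),(722,205),(655,452),(97,330)]: print("block",onz(c,z(*uv),42).round(1))
y=lambda u,v:(285+u*115/600,170+v*115/600)
for uv in[(42,112),(492,42),(567,455),(110,532)]: print("chest",onz(c,y(*uv),105).round(1))
print("lock",onz(c,y(320,377),109).round(1),onz(c,y(308,352),96.5).round(1),onz(c,y(332,400),96.5).round(1))
cs=cam("scene"); w=lambda u,v:(395+u/7.5,235+v/7.5)
for uv in[(260,165),(312,132)]: print("sc bow",onz(cs,w(*uv),86).round(1))
E
```

```text
bowtop a [473.3 192.2  86. ]
bowtop b [496.  184.2  86. ]
bowtop mid [485.  189.3  86. ]
other top [501.9 263.2  86. ]
block [544.8 296.4  42. ]
block [510.9 138.6  42. ]
block [442.6 157.6  42. ]
block [480.2 312.   42. ]
chest [689.  -37.7 105. ]
chest [ 721.5 -273.4  105. ]
chest [ 504.6 -303.6  105. ]
chest [470.8 -68.  105. ]
lock [ 547.3 -177.4  109. ] [ 561.7 -172.8   96.5] [ 536.4 -184.5   96.5]
sc bow [493.1 186.5  86. ]
sc bow [471.3 197.5  86. ]
```

View pics/z_d.png

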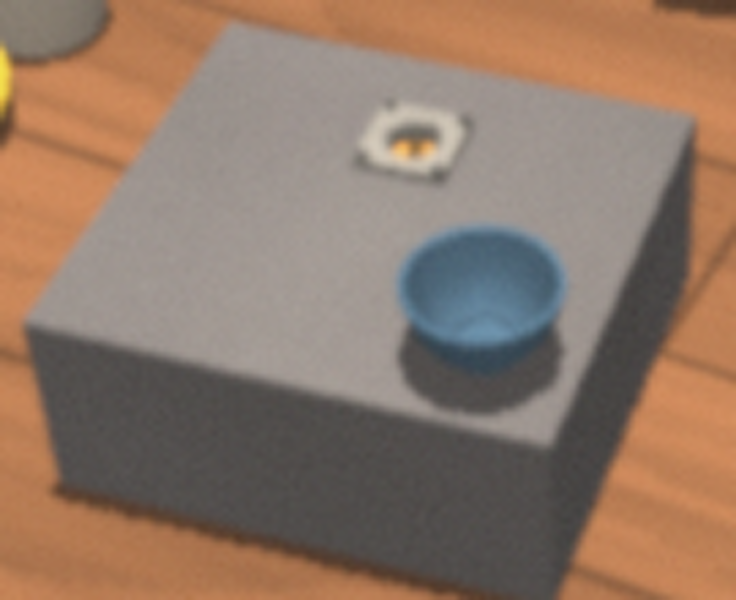

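The key is the one on the right in the top view (rectangular bow), and its bow sits across the block at about -22°. The lock is near (547,-177), with the chest yaw at about 8°. I'll look at the lock from above with the wrist camera first.

Emit:
arm_command([
  [0,0.08,-0.045,0,0],
  [0,0.16,-0.09,0,0],
  [0,0.235,-0.13,0,0],
  [0,0.31,-0.175,0,0],
  [0,0.385,-0.217,0,0],
  [0,0.46,-0.26,0,0],
  [0,0.535,-0.3,0.02,0],
  [0,0.61,-0.345,0.04,0],
])

```text
time_s: 0.82
ee_pos: [418.2, -279.6, 198.0]
ee_rot: [180.0, -0.1, 20.9]
force: [0.4, -0.4, -0.2]
gripper_width: 91.1
```

Emit:
arm_command([
  [0,0.08,-0.045,0.04,0],
  [0,0.13,-0.073,0.08,0],
  [0,0.147,-0.082,0.088,0],
  [0,0.147,-0.082,0.088,0],
  [0,0.147,-0.082,0.088,0],
])

```text
time_s: 1.23
ee_pos: [472.1, -215.1, 153.9]
ee_rot: [180.0, 0.0, 21.0]
force: [0.2, -0.4, 0.1]
gripper_width: 91.3
```

```bash
python3 - <<'E'
from h import *
s,b,c=snap("wrist","w1"); print(s["ee_pos"],s["ee_rot"],s["qpos"],s["time_s"])
print(proj(c,(547,-177.5,109)))
E
```

```text
[ 472.05892358 -215.12391421  153.86088708] [1.79994352e+02 1.36389379e-02 2.10455604e+01] [-2.57607238e+01  1.60165566e+01  1.02238584e+02 -1.56761406e-02
  6.17500782e+01  4.32011356e+01] 1.2333
[305.88395841 111.14448001]
```

View pics/w1.png

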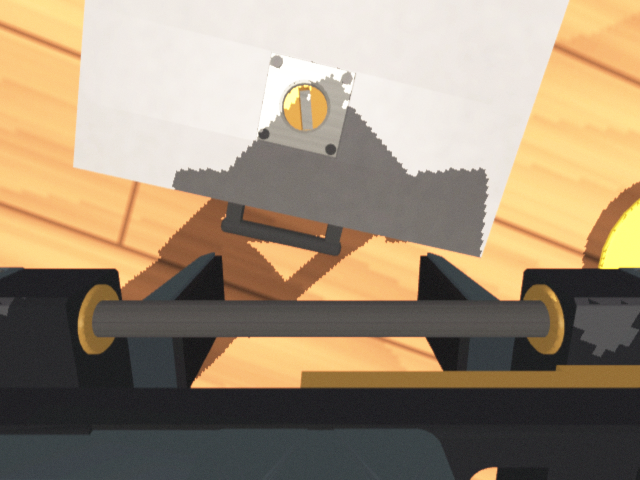

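```bash
python3 - <<'E'
import cv2
b=cv2.imread("pics/w1.png")
cv2.imwrite("pics/w1z.png",cv2.resize(b[45:165,250:370],(600,600),interpolation=cv2.INTER_CUBIC))
E
```

```text
(no output)
```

View pics/w1z.png

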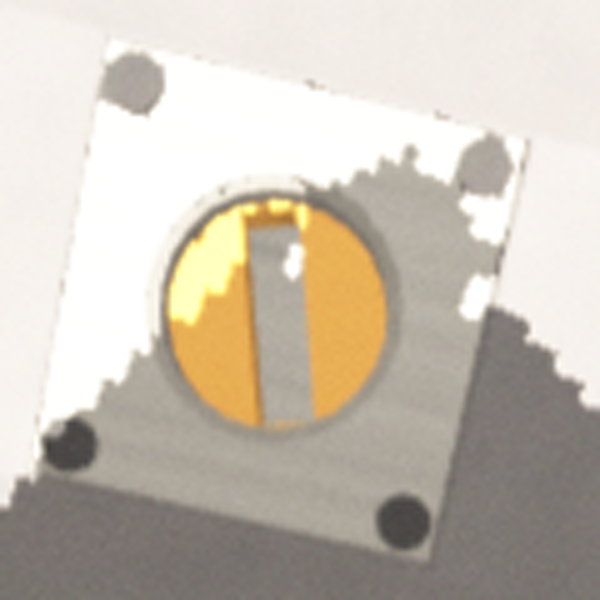

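```bash
python3 - <<'E'
from h import *
s={"ee_pos":np.array([472.05892358,-215.12391421,153.86088708]),"ee_rot":np.array([179.994352,.0136389,21.0455604])}
c=cam("wrist",s); z=lambda u,v:(250+u/5-.4,45+v/5-.4)
a=lambda p,q:np.degrees(np.arctan2(q[1]-p[1],q[0]-p[0]))
for l in[((262,425),(247,225)),((313,425),(299,225))]:
    p,q=[onz(c,z(*x),96.5) for x in l];print(p.round(1),q.round(1),a(p,q))
# body corners
C=[onz(c,z(*x),109) for x in((108,38),(530,140),(432,560),(38,470))]
print(np.round(C,1),np.mean(C,0),a(C[3],C[0]),a(C[2],C[1]),a(C[1],C[0])-90,a(C[2],C[3])-90)
for x in((278,307),): print(onz(c,z(*x),109))
b=cv2.imread("pics/w1.png");hsv=cv2.cvtColor(b,cv2.COLOR_BGR2HSV)
m=cv2.inRange(hsv,(12,80,100),(32,255,255))
roi=np.zeros_like(m);roi[75:140,275:335]=255
cn=np.vstack([k for k in cv2.findContours(m&roi,0,1)[0] if len(k)>8]);h=cv2.convexHull(cn)
(e)=cv2.minEnclosingCircle(h);print(e,onz(c,e[0],96.5),cv2.fitEllipse(h))
E
```

```text
[ 537.5 -178.2   96.5] [ 556.9 -169.2   96.5] 24.861897409826174
[ 539.6 -183.7   96.5] [ 559.  -174.6   96.5] 24.9304589001606
[[ 567.6 -150.8  109. ]
 [ 574.2 -194.9  109. ]
 [ 530.7 -201.2  109. ]
 [ 524.3 -157.9  109. ]] [ 549.20665119 -176.18742327  109.        ] 9.39995076273288 8.216351562779371 8.451183892541025 8.47745808205353
[ 549.30308309 -176.24977296  109.        ]
((304.4704895019531, 107.3228759765625), 23.327720642089844) [ 549.26349395 -175.33209178   96.5       ] ((304.8692932128906, 107.32520294189453), (44.10307312011719, 46.362327575683594), 174.66220092773438)
```

Both slot edges give an angle of 24.9° (world), and the lock is at about (549,-176). Next is the key.

Emit:
arm_command([
  [0,0.02,-0.08,0,0.15],
  [0,0.04,-0.16,0,0.3],
  [0,0.06,-0.24,0,0.45],
  [0,0.08,-0.32,0,0.6],
  [0,0.1,-0.4,0,0.75],
  [0,0.12,-0.48,0,0.9],
  [0,0.14,-0.56,0.01,0.956],
  [0,0.16,-0.64,0.01,0.956],
])

```text
time_s: 1.95
ee_pos: [435.3, 88.4, 151.1]
ee_rot: [-180.0, -0.2, -22.5]
force: [1.4, -0.3, -0.4]
gripper_width: 91.3
```

```bash
python3 - <<'E'
from h import *
s=env.state();print(s["qpos"],rel(s,(421,216,140)),s["ee_rot"])
E
```

```text
[ 1.00615071e+01  9.61732252e+00  1.11499332e+02 -1.04591982e-01
  5.86752966e+01  1.22570897e+02] [-0.12403906 -0.22491809  0.02176146] [-179.96348109   -0.22349777  -22.45524695]
```

Emit:
arm_command([
  [0,-0.045,-0.08,0.01,0],
  [0,-0.09,-0.16,0.015,0],
  [0,-0.124,-0.225,0.022,0],
  [0,-0.124,-0.225,0.022,0],
  [0,-0.124,-0.225,0.022,0],
  [0,-0.124,-0.225,0.022,0],
])

```text
time_s: 2.45
ee_pos: [421.6, 214.7, 140.5]
ee_rot: [-180.0, -0.3, -22.5]
force: [0.8, 0.2, -0.2]
gripper_width: 91.4
```

```bash
python3 - <<'E'
from h import *
s,b,c=snap("wrist","w2"); print(s["ee_pos"],s["ee_rot"],s["qpos"],s["time_s"])
print(proj(c,(485,190,86)))
cv2.imwrite("pics/w2z.png",cv2.resize(b[60:220,220:420],(750,600),interpolation=cv2.INTER_CUBIC))
E
```

```text
[421.58204387 214.66687149 140.49106108] [-179.97100632   -0.28666669  -22.49884591] [ 25.7300268   12.76177343 109.06746635  -0.22943633  57.95837716
 138.35016388] 2.45
[319.78953203 140.47940375]
```

View pics/w2.png

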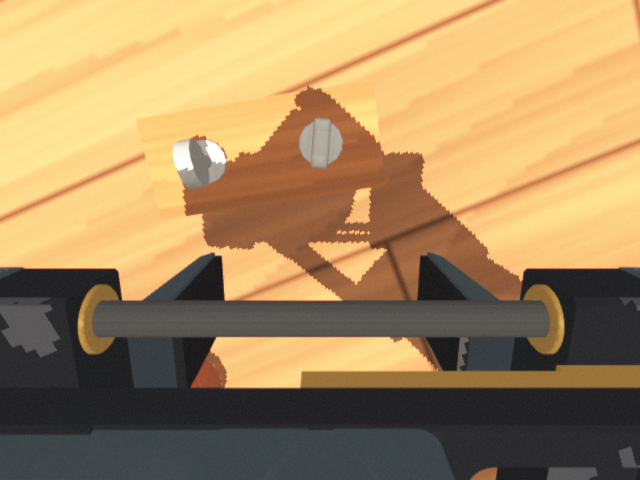

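View pics/w2z.png

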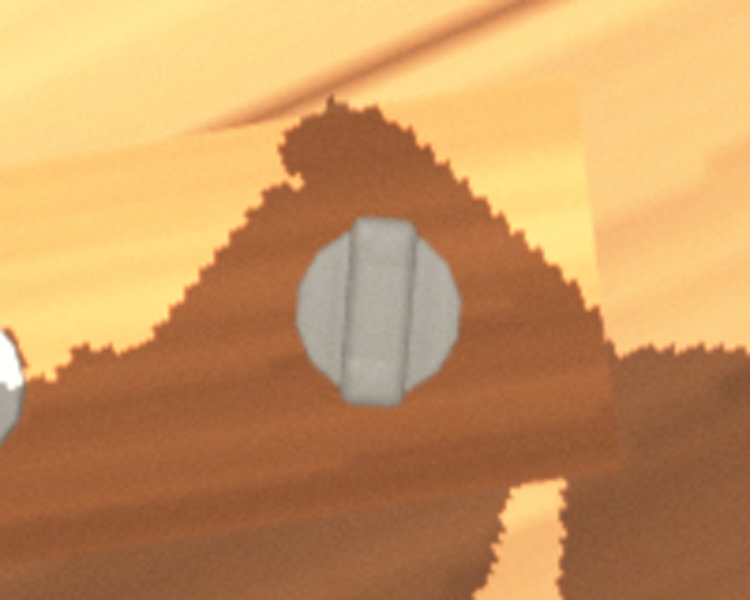

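```bash
python3 - <<'E'
from h import *
s=env.state()
c=cam("wrist",s); z=lambda u,v:(220+u/3.75-.37,60+v/3.75-.37)
a=lambda p,q:np.degrees(np.arctan2(q[1]-p[1],q[0]-p[0]))
C=[onz(c,z(*x),86) for x in((354,218),(415,222),(403,405),(342,402))]
print(np.round(C,1),np.mean(C,0),a(C[3],C[0]),a(C[2],C[1]),np.linalg.norm(C[0]-C[1]),np.linalg.norm(C[0]-C[3]))
k=onz(c,z(379,311),46);print("collar",k)
m=(np.mean(C,0)+k)/2
print("tool frame of bowtop/collar",rel(s,np.mean(C,0))*500,rel(s,k)*500)
E
```

```text
[[497.6 187.7  86. ]
 [493.6 179.5  86. ]
 [469.4 191.4  86. ]
 [473.4 199.9  86. ]] [483.45914595 189.62832213  86.        ] -26.662752175499218 -26.11449499062694 9.09828703418761 27.07538350514269
collar [483.63671461 189.43893167  46.        ]
tool frame of bowtop/collar [66.30537991 -1.02400831 54.73787347] [66.34964208 -0.89805291 94.73849316]
```

The key's bow centre is at (483.5, 189.5) and its width direction is -26.4°. I'll approach above it with the fingers half open.

```bash
python3 - <<'E'
from h import *
s=env.state(); print(rel(s,(483.5,189.5,110)),(s["ee_rot"][2]+26.4)/45)
E
```

```text
[ 0.1330156  -0.00186548  0.06147705] 0.08504027327966732
```

Emit:
arm_command([
  [0.5,0.05,0,0,0.04],
  [0.5,0.1,-0.001,0.0,0.085],
  [0.5,0.133,-0.002,0.0,0.085],
  [0.5,0.133,-0.002,0.03,0.085],
  [0.5,0.133,-0.002,0.06,0.085],
  [0.5,0.133,-0.002,0.06,0.085],
  [0.5,0.133,-0.002,0.06,0.085],
  [0.5,0.133,-0.002,0.06,0.085],
])

```text
time_s: 3.17
ee_pos: [484.2, 188.5, 111.6]
ee_rot: [-179.9, -0.3, -26.5]
force: [0.7, -0.8, 0.1]
gripper_width: 45.7
```

```bash
python3 - <<'E'
from h import *
s,b,c=snap("wrist","w3"); print(rel(s,(483.5,189.5,54)),(s["ee_rot"][2]+26.4)/45,s["ee_pos"],s["ee_rot"],s["gripper_width"],s["force"])
E
```

```text
[-0.00275818 -0.00107701  0.11521889] -0.0022863981855015445 [484.15939178 188.47082801 111.61549963] [-179.91221501   -0.3279188   -26.50288792] 45.65229291897965 [ 0.74721897 -0.80228684  0.12110944]
```

View pics/w3.png

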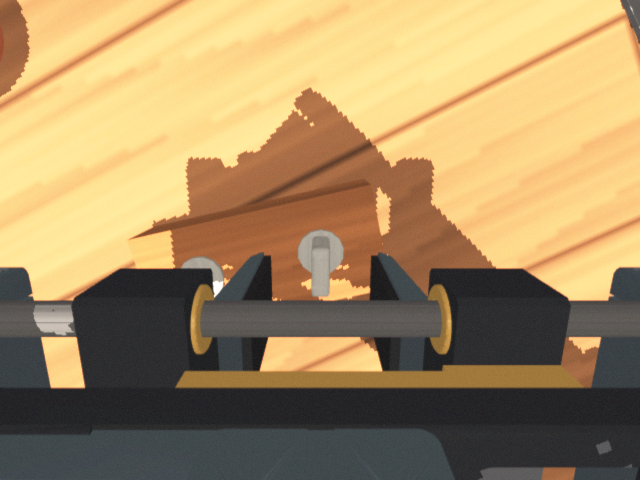

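The key is centred between the fingers (bow at (320,268), fingers at 265 and 375). I'll descend and grip it.

Emit:
arm_command([
  [0.5,-0.003,-0.001,0.05,-0.002],
  [0.5,-0.003,-0.001,0.1,-0.002],
  [0.5,-0.003,-0.001,0.115,-0.002],
  [0.5,-0.003,-0.001,0.115,-0.002],
  [0.5,-0.003,-0.001,0.115,-0.002],
  [0.5,-0.003,-0.001,0.115,-0.002],
])

```text
time_s: 3.72
ee_pos: [484.7, 190.4, 55.8]
ee_rot: [-179.8, -0.5, -26.4]
force: [-0.6, -0.5, 0.4]
gripper_width: 45.6
```

```bash
python3 - <<'E'
from h import *
s=env.state(); print(rel(s,(483.5,189.5,53)),s["ee_pos"],s["ee_rot"],s["gripper_width"],s["force"])
E
```

```text
[-0.00127804  0.00271719  0.00552481] [484.65073509 190.43298369  55.77315268] [-179.76144451   -0.46667941  -26.37601055] 45.63870685666636 [-0.62700508 -0.52489165  0.37258857]
```

Emit:
arm_command([
  [0.5,-0.001,0.002,0.004,0],
  [0.5,-0.001,0.002,0.005,0],
  [1,-0.001,0.002,0.005,0],
  [1,-0.001,0.002,0.005,0],
  [1,-0.001,0.002,0.005,0],
  [1,-0.001,0.002,0.005,0],
  [1,-0.001,0.002,0.005,0],
  [1,-0.001,0.002,0.005,0],
], squeeze=25)

```text
time_s: 4.38
ee_pos: [483.7, 189.7, 53.3]
ee_rot: [-179.8, -0.5, -26.4]
force: [-0.5, -0.2, 1.5]
gripper_width: 9.6
```

```bash
python3 - <<'E'
from h import *
s=env.state(); print(s["ee_pos"],s["ee_rot"],s["gripper_width"],s["force"],s["torque"])
E
```

```text
[483.70796744 189.65137459  53.2587743 ] [-179.78136051   -0.45982846  -26.36862295] 9.632043204943733 [-0.45763912 -0.1740983   1.53115333] [0.0067554  0.05840221 0.00403648]
```

Gripped: the opening is 9.6 mm. Now I'll lift.

Emit:
arm_command([
  [1,0,0,-0.02,0],
  [1,0,0,-0.06,0],
  [1,0,0,-0.12,0],
  [1,0,0,-0.18,0],
  [1,0,0,-0.24,0],
  [1,0,0,-0.26,0],
  [1,0,0,-0.26,0],
  [1,0,0,-0.26,0],
])

```text
time_s: 5.05
ee_pos: [482.0, 189.5, 182.8]
ee_rot: [-179.8, -0.4, -26.4]
force: [-0.7, -0.2, -2.1]
gripper_width: 9.8
```

```bash
python3 - <<'E'
from h import *
s,b,c=snap("scene","s2"); print(s["ee_pos"],s["ee_rot"],s["gripper_width"],s["force"])
p=proj(c,s["ee_pos"]).astype(int);print(p)
x0,y0=p[0]-50,p[1]-50
cv2.imwrite("pics/s2z.png",cv2.resize(b[y0:y0+100,x0:x0+100],(600,600),interpolation=cv2.INTER_CUBIC))
print(rel(s,(549.2,-176.1,185)),(s["ee_rot"][2]-24.9)/45)
E
```

```text
[482.03953446 189.50235561 182.82627924] [-179.80274558   -0.43841921  -26.36818017] 9.815901966451023 [-0.65389862 -0.22962329 -2.13164148]
[439 224]
[ 0.44512178  0.59546536 -0.00299154] -1.1392928926444104
```

View pics/s2z.png

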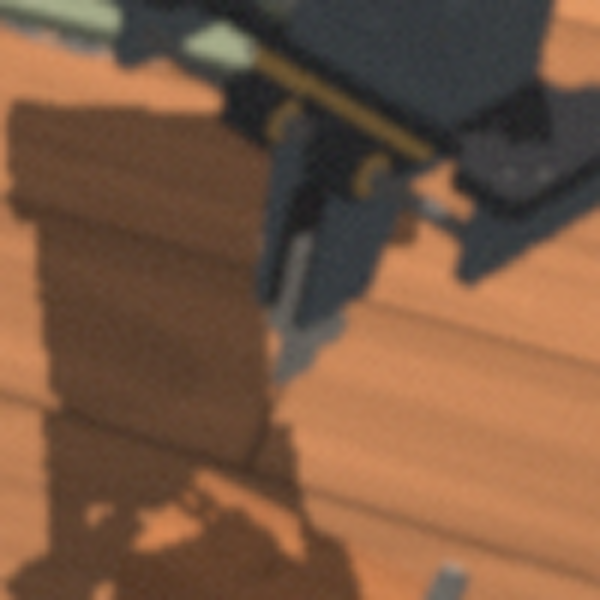

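The key is held, with its collar and blade visible below the fingers. I'll carry it over the lock.

Emit:
arm_command([
  [1,0.04,0.055,0,-0.1],
  [1,0.09,0.12,0,-0.22],
  [1,0.135,0.185,0,-0.35],
  [1,0.18,0.245,0,-0.48],
  [1,0.23,0.31,0,-0.61],
  [1,0.275,0.37,0,-0.74],
  [1,0.32,0.43,0,-0.87],
  [1,0.37,0.49,0,-1.0],
])

```text
time_s: 5.77
ee_pos: [536.7, -113.9, 179.9]
ee_rot: [180.0, -0.0, 18.9]
force: [-0.3, -0.6, -1.5]
gripper_width: 9.8
```

```bash
python3 - <<'E'
from h import *
s=env.state(); print(rel(s,(549.2,-176.1,165)),(s["ee_rot"][2]-24.9)/45,s["ee_pos"],s["ee_rot"])
E
```

```text
[-0.01662226  0.12583437  0.02970847] -0.1331375180614556 [ 536.66194848 -113.8885938   179.86046109] [ 1.79999479e+02 -4.69038302e-02  1.89088117e+01]
```

Emit:
arm_command([
  [1,-0.008,0.05,0,-0.1],
  [1,-0.015,0.1,0,-0.133],
  [1,-0.017,0.126,0.0,-0.133],
  [1,-0.017,0.126,0.02,-0.133],
  [1,-0.017,0.126,0.03,-0.133],
  [1,-0.017,0.126,0.03,-0.133],
  [1,-0.017,0.126,0.03,-0.133],
  [1,-0.017,0.126,0.03,-0.133],
])

```text
time_s: 6.43
ee_pos: [548.9, -174.9, 164.8]
ee_rot: [-180.0, -0.0, 25.0]
force: [0.3, 0.4, -0.7]
gripper_width: 9.7
```

```bash
python3 - <<'E'
from h import *
s,b,c=snap("wrist","w4"); print(rel(s,(549.2,-176.1,146)),(s["ee_rot"][2]-24.9)/45,s["ee_pos"],s["ee_rot"],s["force"],s["qpos"])
s,b,c=snap("scene","s4")
p=proj(c,s["ee_pos"]).astype(int);x0,y0=p[0]-40,p[1]-40
cv2.imwrite("pics/s4z.png",cv2.resize(b[y0:y0+80,x0:x0+80],(600,600),interpolation=cv2.INTER_CUBIC))
E
```

```text
[-0.00054482  0.0024151   0.03757525] 0.0017193811237756367 [ 548.92952571 -174.90294463  164.78832278] [-1.79974867e+02 -3.69552643e-02  2.49773722e+01] [ 0.30789107  0.40962638 -0.70141683] [-1.88424468e+01  2.03963253e+01  9.39002092e+01  4.79736267e-02
  6.56942107e+01  4.61604302e+01]
```

View pics/w4.png

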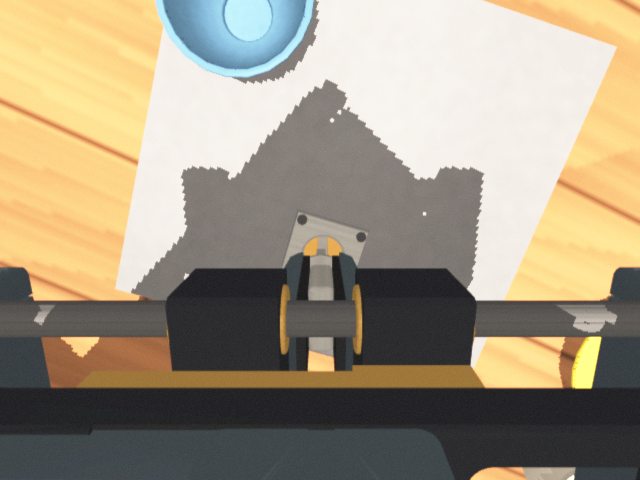

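View pics/s4z.png

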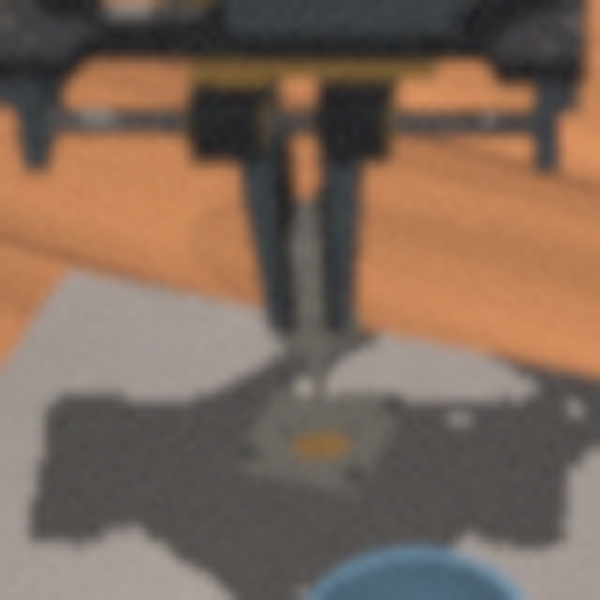

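The brass plug's slot shows at (322,242), in line with the fingers' centre line. I'll lower the tip into the mouth slowly.

Emit:
arm_command([
  [1,-0.001,0.003,0.01,0],
  [1,-0.001,0.003,0.02,0],
  [1,-0.001,0.003,0.03,0],
  [1,-0.001,0.003,0.034,0],
  [1,-0.001,0.003,0.038,0],
  [1,-0.001,0.003,0.038,0],
  [1,-0.001,0.003,0.038,0],
])

```text
time_s: 7.12
ee_pos: [549.4, -177.0, 146.2]
ee_rot: [180.0, -0.1, 25.0]
force: [0.5, -0.6, -1.9]
gripper_width: 10.1
```

```bash
python3 - <<'E'
from h import *
s=env.state(); print(rel(s,(549.2,-176.1,136)),(s["ee_rot"][2]-24.9)/45,s["ee_pos"],s["ee_rot"],s["force"],s["torque"])
E
```

```text
[ 0.00037101 -0.00178683  0.02030696] 0.0012901450937056168 [ 549.39668457 -176.9901805   146.15355548] [ 1.79980987e+02 -6.65535206e-02  2.49580565e+01] [ 0.53680016 -0.58750137 -1.94949058] [-0.0268554  -0.02740973  0.00977436]
```

Emit:
arm_command([
  [1,0,-0.001,0.005,0],
  [1,0,-0.0015,0.01,0],
  [1,0,-0.0015,0.015,0],
  [1,0,-0.0015,0.018,0],
  [1,0,-0.0015,0.018,0],
])

```text
time_s: 7.53
ee_pos: [548.8, -176.2, 136.6]
ee_rot: [-180.0, -0.0, 25.0]
force: [-0.3, -0.6, -1.6]
gripper_width: 10.1
```

```bash
python3 - <<'E'
from h import *
s=env.state(); print(rel(s,(549.2,-176.1,126)),(s["ee_rot"][2]-24.9)/45,s["ee_pos"],s["ee_rot"],s["force"],s["torque"])
E
```

```text
[0.00072191 0.00020857 0.02127637] 0.0013872957242951776 [ 548.82499122 -176.16346921  136.63802187] [-1.79980824e+02 -3.12814010e-02  2.49624283e+01] [-0.26331317 -0.61029398 -1.59484693] [ 0.02970998 -0.01453179  0.01068158]
```

The tip is about 10 mm into the mouth with no contact. Now I'll feel gently for the slot.

Emit:
arm_command([
  [1,0.0005,0,0.003,0],
  [1,0.0005,0,0.006,0],
  [1,0.0005,0,0.009,0],
  [1,0.0005,0,0.012,0],
  [1,0.0005,0,0.012,0],
])

```text
time_s: 7.95
ee_pos: [548.9, -176.0, 130.3]
ee_rot: [-180.0, -0.0, 25.0]
force: [0.1, 0.4, -1.7]
gripper_width: 9.8
```

```bash
python3 - <<'E'
from h import *
s=env.state(); print(rel(s,(549.2,-176.1,121)),(s["ee_rot"][2]-24.9)/45,s["ee_pos"],s["ee_rot"],s["force"],s["torque"])
E
```

```text
[0.00053012 0.00049231 0.0185461 ] 0.0012915956650013684 [ 548.85801259 -175.99541454  130.27321165] [-1.79956553e+02 -5.30534440e-03  2.49581218e+01] [ 0.14948827  0.42008958 -1.74314853] [ 0.01719932 -0.02100407 -0.02500784]
```

The tip is 16 mm below the face with no reaction force, so it is in the slot. I'll continue down to home.

Emit:
arm_command([
  [1,0.0005,0,0.004,0],
  [1,0.0005,0,0.008,0],
  [1,0.0005,0,0.012,0],
  [1,0.0005,0,0.015,0],
  [1,0.0005,0,0.017,0],
  [1,0.0005,0,0.017,0],
])

```text
time_s: 8.45
ee_pos: [548.9, -175.8, 121.5]
ee_rot: [-179.9, 0.0, 25.0]
force: [0.3, -1.8, -2.1]
gripper_width: 10.2
```

```bash
python3 - <<'E'
from h import *
s=env.state(); print(s["ee_pos"],s["ee_rot"],s["force"],s["torque"])
E
```

```text
[ 548.90406779 -175.83937106  121.45507176] [-1.79933555e+02  1.95180284e-02  2.49573390e+01] [ 0.30154462 -1.7778131  -2.08355834] [-0.04688294 -0.0282633   0.02827248]
```

Emit:
arm_command([
  [1,0,0.0005,0.001,0],
  [1,0,0.0005,0.002,0],
  [1,0,0.0005,0.003,0],
  [1,0,0.0005,0.004,0],
  [1,0,0.0005,0.004,0],
])

```text
time_s: 8.87
ee_pos: [549.1, -176.1, 120.3]
ee_rot: [-180.0, -0.0, 25.0]
force: [-1.9, 0.2, 3.4]
gripper_width: 10.5
```

```bash
python3 - <<'E'
from h import *
s=env.state(); print(s["ee_pos"],s["ee_rot"],s["force"],s["torque"])
E
```

```text
[ 549.08769087 -176.12081041  120.28733292] [-1.79961518e+02 -7.96757171e-03  2.49564806e+01] [-1.89631957  0.18991268  3.37303914] [0.08004522 0.25991129 0.00606006]
```

The key is home: TCP z is 120.3 as predicted, with a light seating contact of about 5 N. Now I'll turn it clockwise.

Emit:
arm_command([
  [1,0,0,0.001,0.1],
  [1,0,0,0.001,0.2],
  [1,0,0,0.001,0.3],
  [1,0,0,0.001,0.4],
  [1,0,0,0.001,0.5],
  [1,0,0,0.001,0.6],
  [1,0,0,0.001,0.7],
  [1,0,0,0.001,0.8],
])

```text
time_s: 9.53
ee_pos: [549.3, -176.6, 120.3]
ee_rot: [180.0, -0.0, -11.2]
force: [-1.2, -1.2, 3.2]
gripper_width: 10.0
```

```bash
python3 - <<'E'
from h import *
s=env.state(); print(rel(s,(549.1,-176.1,120)),s["ee_pos"],s["ee_rot"],s["force"],s["torque"])
s,b,c=snap("wrist","w5")
s,b,c=snap("top","t5"); cv2.imwrite("pics/t5z.png",cv2.resize(b[170:290,270:410],(700,600),interpolation=cv2.INTER_CUBIC))
E
```

```text
[-0.00053023 -0.00093925  0.00059922] [ 549.2686601  -176.61199878  120.30001936] [ 1.79970298e+02 -3.59019810e-02 -1.12041063e+01] [-1.18525698 -1.1997329   3.16321049] [-0.15932824  0.23381898  0.27831001]
```

View pics/w5.png

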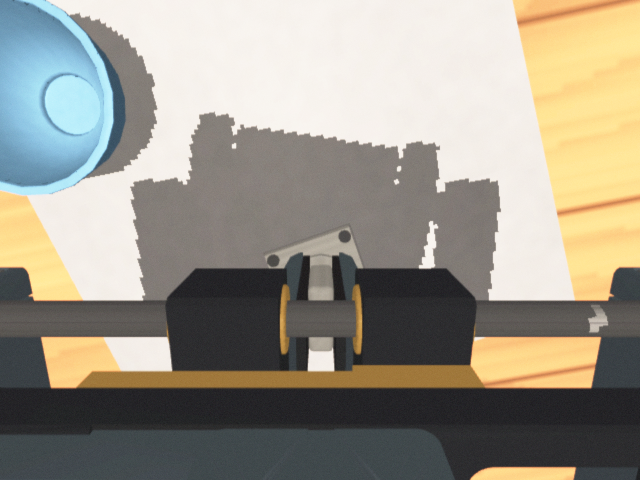

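The bow is still aligned with the fingers, and the torque is 0.28 N m. I'll keep turning.

Emit:
arm_command([
  [1,0,-0.0005,0.001,0.1],
  [1,0,-0.001,0.001,0.2],
  [1,0,-0.001,0.001,0.3],
  [1,0,-0.001,0.001,0.4],
  [1,0,-0.001,0.001,0.5],
  [1,0,-0.001,0.001,0.6],
  [1,0,-0.001,0.001,0.7],
  [1,0,-0.001,0.001,0.76],
])

```text
time_s: 10.3
ee_pos: [549.0, -177.1, 120.3]
ee_rot: [179.9, -0.1, -45.2]
force: [-1.5, -2.0, 3.6]
gripper_width: 9.7
```

```bash
python3 - <<'E'
from h import *
s=env.state(); print(rel(s,(549.1,-176.1,120)),s["ee_pos"],s["ee_rot"],s["force"],s["torque"],s["qpos"][5])
s,b,c=snap("wrist","w6")
s,b,c=snap("top","t6"); cv2.imwrite("pics/t6z.png",cv2.resize(b[170:290,270:410],(700,600),interpolation=cv2.INTER_CUBIC))
E
```

```text
[-0.00133103 -0.00151305  0.00055709] [ 549.0318311  -177.10455193  120.28117064] [ 1.79900915e+02 -1.13703734e-01 -4.52145273e+01] [-1.51363715 -1.96138094  3.63173603] [-0.51680802  0.55533769  0.17957358] 116.35547633201944
```

View pics/w6.png

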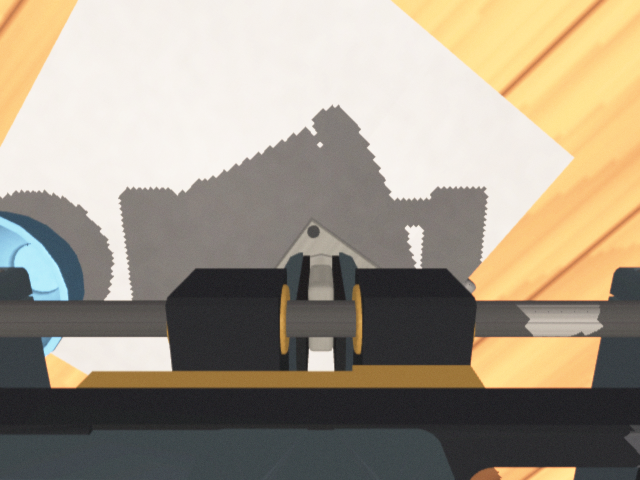

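View pics/t6z.png

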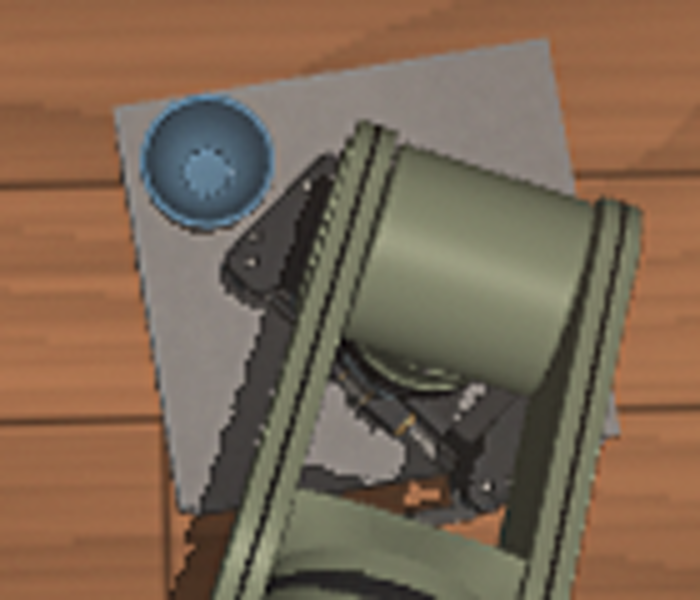

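The drawer isn't visibly open yet, probably because of slack. I'll turn about 8° more.

Emit:
arm_command([
  [1,-0.0005,-0.001,0.001,0.06],
  [1,-0.001,-0.0015,0.001,0.12],
  [1,-0.001,-0.0015,0.001,0.18],
  [1,-0.001,-0.0015,0.001,0.18],
  [1,-0.001,-0.0015,0.001,0.18],
  [1,-0.001,-0.0015,0.001,0.18],
])

```text
time_s: 10.9
ee_pos: [549.0, -177.1, 120.3]
ee_rot: [179.9, -0.2, -53.0]
force: [-2.7, -4.6, 5.5]
gripper_width: 10.1
```

```bash
python3 - <<'E'
from h import *
s=env.state(); print(rel(s,(549.1,-176.1,120)),s["ee_pos"],s["ee_rot"],s["force"],s["torque"],s["qpos"][5])
s,b,c=snap("scene","s7"); cv2.imwrite("pics/s7z.png",cv2.resize(b[140:310,190:360],(600,600),interpolation=cv2.INTER_CUBIC))
s,b,c=snap("top","t7"); cv2.imwrite("pics/t7z.png",cv2.resize(b[170:310,270:430],(686,600),interpolation=cv2.INTER_CUBIC))
E
```

```text
[-0.00148537 -0.00142639  0.0005262 ] [ 548.97819211 -177.12130665  120.26747219] [179.85372019  -0.19713269 -52.9536079 ] [-2.7496913  -4.56331715  5.49007788] [-0.67024449  0.65334988  0.02161697] 124.19881648571074
```

View pics/t7z.png

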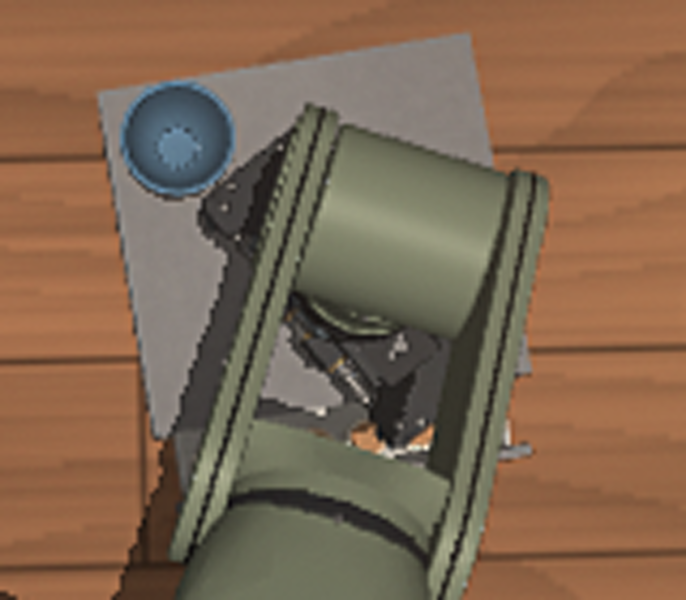

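View pics/s7z.png

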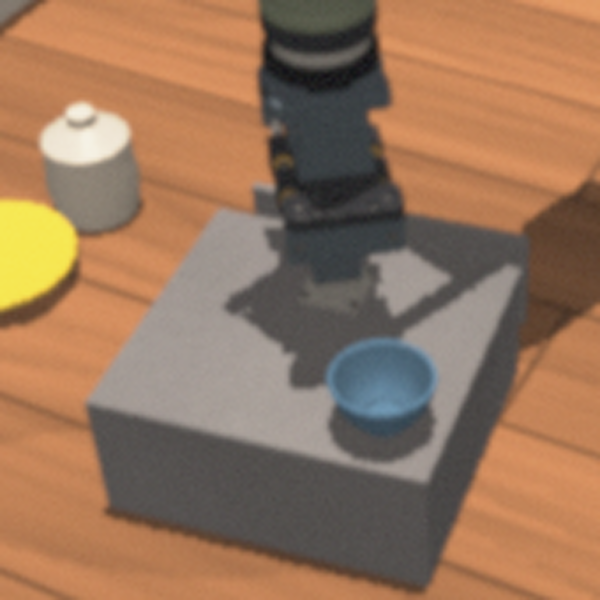

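A light strip beyond the chest's front edge, at (515,440) in the top zoom and (265,200) in the scene zoom, shows the drawer is out. I'll ease off and release.

Emit:
arm_command([
  [1,0,0,-0.0005,0],
  [1,0,0,-0.0005,0],
  [0.7,0,0,-0.0005,0],
  [0.6,0,0,-0.0005,0],
  [0.6,0,0,-0.0005,0],
  [0.6,0,0,-0.0005,0],
  [0.6,0,0,-0.0005,0],
])

```text
time_s: 11.58
ee_pos: [549.1, -176.9, 120.4]
ee_rot: [179.9, -0.2, -52.9]
force: [-0.3, 1.1, -0.6]
gripper_width: 36.1
```

```bash
python3 - <<'E'
from h import *
s,b,c=snap("wrist","w8");print(s["ee_pos"],s["ee_rot"],s["force"],s["torque"],s["gripper_width"])
E
```

```text
[ 549.1130604  -176.86284213  120.41365261] [179.87239387  -0.1832379  -52.93933378] [-0.25951989  1.13854771 -0.56724982] [ 0.11015753  0.0254855  -0.01815879] 36.06520318822875
```

View pics/w8.png

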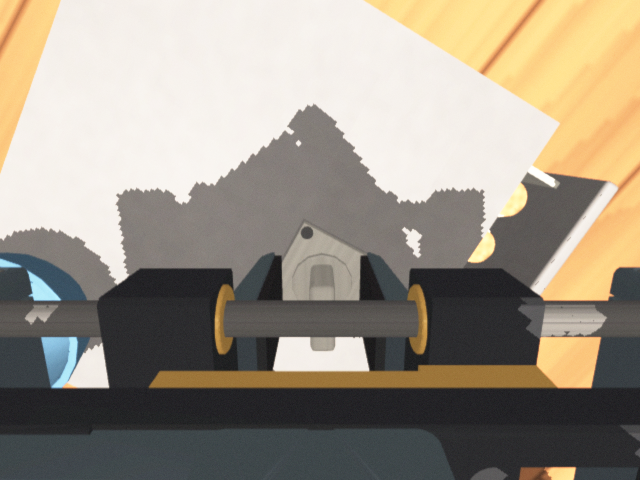

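The fingers are clear of the bow at (321,300), and the open drawer is visible at right (around (540,220)). I'll retreat straight up, then back off for a look.

Emit:
arm_command([
  [0.6,0,0,-0.02,0],
  [0.6,0,0,-0.05,0],
  [0.6,0,0,-0.1,0],
  [0.6,0,0,-0.16,0],
  [0.6,0,0,-0.2,0],
  [0.6,-0.05,0,-0.2,0],
  [0.6,-0.1,0,-0.2,0],
  [0.6,-0.12,0,-0.2,0],
])

```text
time_s: 12.3
ee_pos: [511.4, -126.9, 221.5]
ee_rot: [179.9, -0.2, -52.9]
force: [0.2, 0.2, -0.7]
gripper_width: 36.9
```

```bash
python3 - <<'E'
from h import *
s,b,c=snap("wrist","w9");print(s["ee_pos"],s["ee_rot"],s["force"])
s,b,c=snap("scene","s9"); cv2.imwrite("pics/s9z.png",cv2.resize(b[160:310,190:340],(600,600),interpolation=cv2.INTER_CUBIC))
E
```

```text
[ 511.35643879 -126.91306252  221.49167508] [ 1.79911983e+02 -1.55733072e-01 -5.29100300e+01] [ 0.16368982  0.24750421 -0.6524368 ]
```

View pics/w9.png

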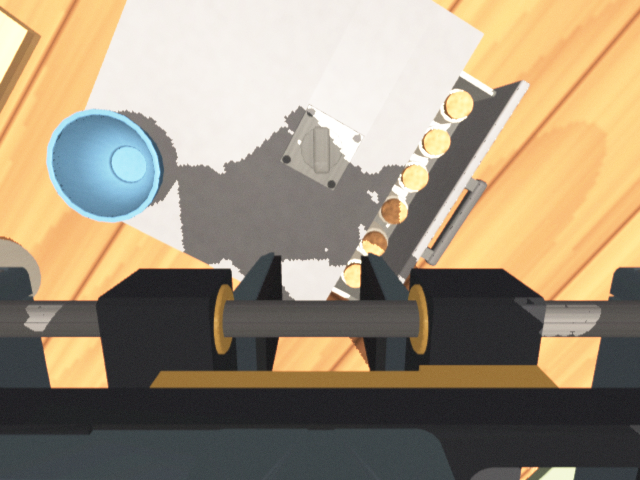

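View pics/s9z.png

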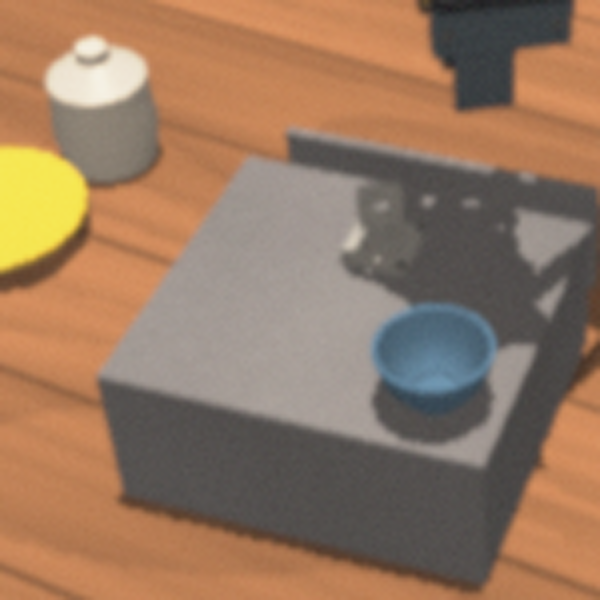

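The drawer stands open and the key is upright in the lock. One numeric check of its height and tilt before I hand in.

```bash
python3 - <<'E'
from h import *
s=env.state();c=cam("wrist",s);cs=cam("scene")
for n,z in(("collar",113),("bowtop",153)):print(n,proj(c,(549.2,-176.3,z)),((proj(cs,(549.2,-176.3,z))-[190,160])*4))
a=np.radians(-53)
for sg in(-14,14):print(proj(c,(549.2+sg*np.cos(a),-176.3+sg*np.sin(a),153)))
b=cv2.imread("pics/w9.png");cv2.imwrite("pics/w9z.png",cv2.resize(b[95:195,270:370],(600,600),interpolation=cv2.INTER_CUBIC))
E
```

```text
collar [321.79957446 149.99513394] [378.27073843 237.29358559]
bowtop [322.11276398 151.39471997] [374.76410977 187.91978751]
[322.017898   174.78671866]
[322.21036438 127.32846982]
```

View pics/w9z.png

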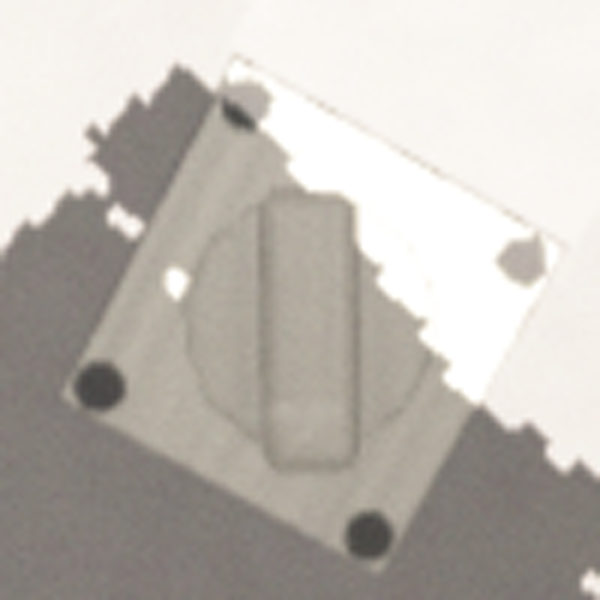

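```bash
python3 - <<'E'
from h import *
print(env.job_done()); print(env.state()["time_s"])
E
```

```text
the job is handed in; nothing more can be done
None
the job is handed in; nothing more can be done
```

The right key is in the lock, fully home and upright, and the drawer has sprung open. I handed the job in at about 12.4 s on the robot's clock.

**What I did:**
- **Grip and slot:** I gripped the key by its bow. The wrist camera showed the slot at about 25° in the world frame, roughly 16° to 17° from the chest's x axis.
- **Insertion:** I lowered the key in small steps. It passed 16 mm below the lock face with no measurable reaction, so no feeling about for the angle was needed. It seated with about 5 N at tool height 120.3 mm, where I expected it.
- **Turning:** I turned it clockwise about 78° in all (drawer still shut at 70°). I then eased off, released the key and backed away.

**Last checks:**
- **Drawer:** the wrist and scene views show the drawer clearly out and the bowl in place.
- **Key height:** the bow's position in the wrist and scene pictures matches a fully home key to about 2 pixels. The bow measured 46.5 pixels long against 47.5 predicted, which I took as reading error.
- **Forces:** after release, readings were about 1 N or less, and the gripper was clear of everything. The highest force I read was about 8 N.

**Disagreements and gaps:**
- **Block axes:** the task says the bow's width runs along the block's long side. The pictures showed it across the block, so I followed the pictures.
- **Lock position:** the top and wrist cameras differed by about 2 mm. I used the wrist value.
- **Other key and pots:** I did not take a final close look at the other key or at the pots away from the chest. The arm did not come near those pots. The fingers came down beside the other key while gripping the right one, with no contact force showing.

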